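Fit the probe in the dry block and set its clamp screw to a sliding fit

TASK

Lift the orange-headed temperature probe up and off its fork hook, lower it gently (do not drop it) fully home into the well of the dry block, flange flat on the block, and let go of it. Then turn the blue thumbscrew clockwise until it seats, back it off a quarter turn, and finish while still gripping the thumbscrew, holding it steady at that setting. Leave the bottle, the jar and the tip box where they are.

Things in the scene. Friction and masses are not known exactly. Their poses are not given: they have to be found in the camera images.
- probe: Rigid temperature probe, 70 g. Origin on its axis at the underside of its black flange (34 mm dia, 6 thick); z up. Above the flange a square orange head, 22 x 22 mm, sides along x and y, 44 tall (top 50 mm above origin): grip it from above across two flats. Below the origin a 10 mm steel stem with round tip reaches 65 mm down. Starts hanging upright in the fork, flange on the prongs
- fork (a point): Midway between the tops of the fork's two prongs, 160 mm above the bench: where the probe's origin hangs. -x points out along the prongs to their open ends. Prongs: 8 mm bars, 14 mm slot; ends turn up 10 mm, 29 mm out. Post 65 mm behind (+x); nothing of the fixed stand is over 12 mm above this point. Lifting the probe 80 mm straight up frees it
- dry_block: Fixed white and grey dry block, 100 (x) by 190 (y) by 75 mm tall; origin at the centre of its underside. The well is 55 mm from the centre towards its -y end, the thumbscrew 55 mm towards its +y end
- well (a point): Centre of the mouth of the well, level with the block's top (75 mm above the bench): a vertical round hole in the bare aluminium part, 13 mm dia, 3 mm chamfer, 70 mm deep. With the probe fully home its flange rests on the block and its origin is at this point. Axes as the block's
- screw_grip (a point): On the thumbscrew's vertical axis at gripping height, 109 mm above the bench. The blue grip bar is 46 mm long, 13 thick, its top 12 mm above this point, on a 42 mm disc whose top is 20 mm below this point. x lies along the bar to its white-striped end; close the fingers across the 13 mm thickness. The screw turns but does not rise or sink
- screw (a joint): Thumbscrew angle, rad: grows clockwise seen from above (tightening). Seats on a hard stop at 3.0, where the white-striped end of the bar points at the well (block's -y). Starts 0.6 to 1.5 rad short of the stop. A quarter turn back from the stop is 1.43: striped end along the block's +x. Friction about 0.05 N m; stays where left
- amber_bottle: Bystander: brown bottle, 64 mm diameter, 130 mm tall; origin at the centre of its underside
- media_jar: Bystander: glass jar with an orange lid, 60 mm diameter, 90 mm tall; origin at the centre of its underside
- tip_box: Bystander: yellow box, 120 by 80 by 50 mm tall; origin at the centre of its underside
Not all that is in view belongs to the job. What is meant by the probe is not purple or yellow, and is the smaller of those in its own colour.

How it is judged (in metres and radians):
On the way, in this order (a step that is already met when the one before it is completed fails the run):
1. the probe is lifted clear of the fork hook, upright (z of probe in the frame of fork above 0.015 m and angle between probe's own z axis and vertical below 0.4 rad and contact force between the fingers and probe above 0.5 N), for 0.1 s.
2. the probe stands fully home in the well, let go (distance between probe and well below 0.005 m and angle between probe's own z axis and vertical below 0.08 rad and contact force between the fingers and probe below 0.2 N), for 0.2 s.
3. the thumbscrew is turned to its stop by the fingers (value of joint screw above 2.94 rad and contact force between the fingers and screw above 0.5 N), for 0.1 s.
At the end, for the whole second after the job is handed in: The thumbscrew stands a quarter turn (within about 14 degrees: joint 1.18 to 1.68) back from its stop, still, and the fingers grip it with more than 2 N; the probe stands upright in the well, its flange within 5 mm of home, touched by no finger (all of step 2 and value of joint screw between 1.18 and 1.68 rad and velocity of joint screw between -0.05 and 0.05 rad/s and contact force between the fingers and screw above 2 N); the arm keeps its last pose, push and grip.
It fails at once if a bystander is pushed more than 30 mm or tipped over (distance of any of amber_bottle, media_jar, tip_box from where it was at the start of the episode above 0.03 m or angle between any of amber_bottle, media_jar, tip_box's own z axis and vertical above 0.5 rad).
It fails at once if the probe is dropped on the bench (height (world z) of probe below 0.05 m).
It fails at once if the probe is let fall (more than 15 mm or so) (linear speed of probe above 0.55 m/s and contact force between the fingers and probe below 0.1 N).
It also fails if it takes over 58 s, if anything falls off the work surface, if the arm or the gripper's body presses on something with over 40 N, if the wrist force passes 120 N, or if a joint passes its speed limit or range.

ROBOT

A 6-joint arm with a two-finger parallel gripper is mounted at the origin on the work surface. World frame = base frame: x ahead of the robot, y to its left, z up, the work surface at z = 0. Lengths are in mm, angles in rad, forces in N, time in s.
With the tool pointing down it reaches from about 425 to 950 mm from the base axis. Payload 14.7 kg.
Tool frame: the origin (TCP) lies at the very end of the fingers, on their centre line; the grasp point (between the pads) lies 19 mm behind it; z points along the fingers, x is the direction in which the jaws open and shut, and the axes are right-handed (so a half turn about z gives the same grasp; the last joint's range is limited). The gripper opens to 85 mm and grips with 20 to 120 N. Pads are 22 mm wide; open, the fingers measure 114 mm over their backs; the gripper's body (76 mm by 85 mm) begins 54 mm behind the grasp point. The pads swing forward as they close: fully open they stand 13 mm farther back than shut.
Start: joints at [1.06, 0.48, 1.596, -0, 1.065, -0.047], TCP at [290.754, 581.338, 206.097] pointing down, gripper open.
Joint ranges: [-2.75, 2.75], [-0.82, 2.05], [0.23, 2.67], [-1.56, 4.7], [0.09, 2.69], [-2.92, 2.92]. Speed limits (rad/s): [1.89, 1.89, 2.39, 3.01, 3.01, 3.01].

INTERFACE

Orientations are given as [roll, pitch, yaw] about the fixed x, y, z axes, in that order (R = Rz(yaw) Ry(pitch) Rx(roll)).
In Python, from plant import sense, camera, camera_model, finish_job gives the robot as it stands. The module is installed in compiled form; this text tells all that it offers.
- The arm moves only by the tool move_arm, never from a script. Its argument "rows" is a list that holds one entry, the list of rows, each a list of 4 numbers: the shift along the tool's x, y, z in m, then the turn about the tool's z in rad. In form: [[[tx, ty, tz, twist], ...]]. A call has exactly 8 rows; each row is the pose to reach, as a shift and turn from the pose commanded when the call began, along the tool's axes at that moment; what a row does not reach only later rows make up. A row lasts 1/8 s, in which the tool goes at most 62.5 mm and 10.7 degrees, less where a joint would pass 70% of its speed; a pose out of reach is approached as far as the arm can. A call with a gripper value outside its range is refused whole. "fingers" is the opening, from 0 (shut) to 1 (fully open), set as the call begins (left out, the last holds). The fingers move at their own pace and stop on an object; "force" is the grip in N (left out, the last holds). Time passes only in rows, so rows that repeat a pose let the fingers close, or fill a call up. It gives the time, the measured TCP pose, the force and the opening at its end, in the units of the state.
- sense(): the state, without advancing time (a new reading comes with each control period).
- camera(name): name is "scene" or "top" or "wrist"; returns the picture (384x512x3 uint8, blue, green, red); there is no depth.
- camera_model(name): a dict with "intrinsics" (3x3 intrinsics, pixels), "eye" and "attitude" of the camera in the world; the wrist camera has in their place "mount" (4x4, takes a point from camera to tool coordinates, whose origin is the TCP and whose axes are the tool frame's). Camera axes: x right, y down, z forward; pixel columns grow to the right and rows downward; lengths in mm; the calibration is good to about 2 mm. The wrist camera is an equidistant fisheye: a pixel r from the principal point sees the ray r / f radians off the axis. A picture is of the moment at which its call begins: read the wrist's pose just before it. camera_model takes no time and is no camera call.
- finish_job(): hands the job in, once; it reports no verdict.
The state is a dict: "clock": time; "joint_pos": joint angles; "joint_vel": joint speeds; "joint_efforts": joint torques, N m; "tool_pos": TCP position; "eef_rot": TCP orientation; "wrist_force": force on the tool from outside, world axes, zero at the start; "moment": the same for the moment, N m; "width": finger opening in mm.
Only numpy, scipy, OpenCV 4.12 (cv2) and the standard library are available. Lean on these libraries where they do the work, as an engineer would, in place of code of your own. Each camera call takes 0.05 s, during which the arm holds its last target. There are 200 camera calls.

## Working session

There is one attempt and no reset: what is moved stays moved. The work goes in short steps, Python scripts to look and compute and a tool call to move; the robot and the scene stay as the last step left them, time stands still between calls to the robot, and variables do not carry over. Pictures are saved under pics/ and viewed, about 8 in all and at most 12, crops included, and the job is handed in when it is done.

Besides the shell and the picture viewer there is one more tool, called after ">>>" as name(argument=value, ...) on one line, values as JSON. move_arm: Moves the arm, as the interface text tells. Its arguments: {"type":"object","properties":{"rows":{"type":"array","items":{"type":"array","items":{"type":"array","items":{"type":"number"}}}},"fingers":{"type":"number"},"force":{"type":"number"}},"required":["rows"]}

```bash
mkdir -p pics
python3 - <<'E'
from plant import *
import cv2,numpy as np
np.set_printoptions(precision=4,suppress=True)
a=camera("scene");b=camera("top")
cv2.imwrite("pics/scene.png",a);cv2.imwrite("pics/top.png",b)
for n in("scene","top","wrist"):print(n,camera_model(n))
s=sense();print(s)
E
```

```text
scene {'intrinsics': array([[346.8274,   0.    , 255.299 ],
       [  0.    , 346.8274, 190.2009],
       [  0.    ,   0.    ,   1.    ]]), 'eye': array([1016.4891,   12.1632,  844.5563]), 'attitude': array([-2.5907,  0.0067,  1.6287])}
top {'intrinsics': array([[500.0057,   0.    , 253.3056],
       [  0.    , 500.0057, 198.6958],
       [  0.    ,   0.    ,   1.    ]]), 'eye': array([ 362.6512,  -19.5905, 1442.2987]), 'attitude': array([-2.9895,  0.0152, -1.5557])}
wrist {'intrinsics': array([[297.3186,   0.    , 259.3566],
       [  0.    , 297.3186, 194.3861],
       [  0.    ,   0.    ,   1.    ]]), 'mount': array([[   1.    ,   -0.0006,    0.0005,    0.1291],
       [   0.0004,    0.9484,    0.317 ,  -82.5482],
       [  -0.0007,   -0.317 ,    0.9484, -167.0428],
       [   0.    ,    0.    ,    0.    ,    1.    ]])}
{'clock': 0.1, 'joint_pos': array([ 1.0604,  0.4808,  1.5968, -0.    ,  1.0651, -0.0466]), 'joint_vel': array([ 0.0003, -0.    , -0.0004,  0.0001,  0.0021, -0.0015]), 'joint_efforts': array([  0.0005, -95.2256, -43.1045,  -0.0001,   0.0054,  -0.    ]), 'tool_pos': array([290.5782, 580.9972, 205.5377]), 'eef_rot': array([-3.1416,  0.0011,  1.107 ]), 'wrist_force': array([-0.0611,  0.4309,  0.2404]), 'moment': array([-0.0312,  0.0121,  0.0149]), 'width': 85.02264728042454}
```

View pics/scene.png

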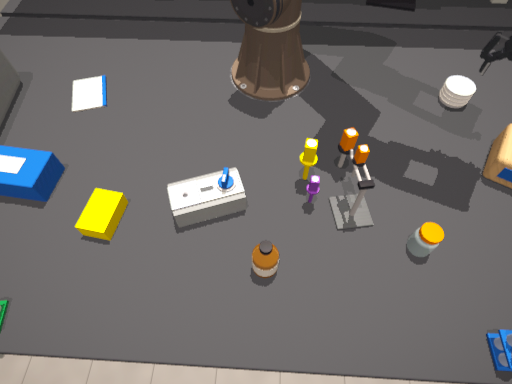

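View pics/top.png

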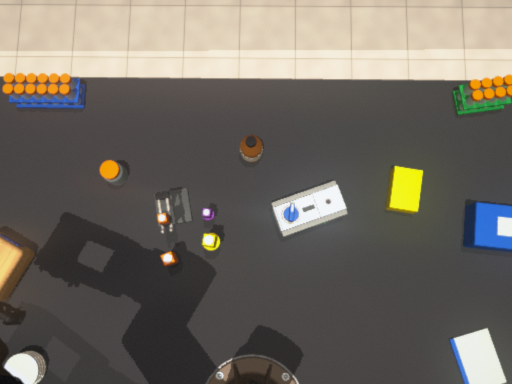

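The orange candidates are A, at scene (361,155) / top (163,218), which sits in the fork and has a smaller head, and B, at scene (349,140) / top (168,258), which is larger and stands alone. A fits the description: it is the smaller one, and it hangs in the fork. I'll confirm this with an enlarged crop and measure in the same step.

```bash
cat > h.py <<'E'
import cv2,numpy as np
from plant import *
from scipy.spatial.transform import Rotation as R
np.set_printoptions(precision=2,suppress=True)
def ray(name,uv,pose=None):
    m=camera_model(name);K=m["intrinsics"];x=(uv[0]-K[0,2])/K[0,0];y=(uv[1]-K[1,2])/K[1,1]
    if name!="wrist":
        return m["eye"],R.from_euler("xyz",m["attitude"]).apply([x,y,1])
    r=np.hypot(x,y);d=np.array([x/r*np.sin(r),y/r*np.sin(r),np.cos(r)])
    T=m["mount"];Rt=R.from_euler("xyz",pose["eef_rot"])
    return pose["tool_pos"]+Rt.apply(T[:3,3]),Rt.apply(T[:3,:3]@d)
def onz(name,uv,z,pose=None):
    o,d=ray(name,uv,pose);return o+d*(z-o[2])/d[2]
def two(u1,u2):
    o,d=ray("scene",u1);p,e=ray("top",u2)
    st=np.linalg.lstsq(np.c_[d,-e],p-o,rcond=None)[0]
    a=o+d*st[0];b=p+e*st[1];return (a+b)/2,np.linalg.norm(a-b)
def blobs(im,lo,hi,amin=20):
    m=cv2.inRange(cv2.cvtColor(im,cv2.COLOR_BGR2HSV),lo,hi)
    cs=cv2.findContours(m,cv2.RETR_EXTERNAL,cv2.CHAIN_APPROX_NONE)[0]
    return [c for c in cs if cv2.contourArea(c)>=amin]
E
python3 - <<'E'
from h import *
a=cv2.imread("pics/scene.png");b=cv2.imread("pics/top.png")
c1=cv2.resize(a[110:230,290:400],None,fx=3.5,fy=3.5,interpolation=cv2.INTER_CUBIC)
c2=cv2.resize(b[170:280,140:240],None,fx=3.8,fy=3.8,interpolation=cv2.INTER_CUBIC)
c3=cv2.resize(b[170:245,260:360],None,fx=3.8,fy=3.8,interpolation=cv2.INTER_CUBIC)
W=np.zeros((600,800,3),np.uint8);c1=c1[:,:400]
W[:c1.shape[0],:c1.shape[1]]=c1
h=min(300,c2.shape[0]);c2=cv2.resize(c2,None,fx=.72,fy=.72);W[:c2.shape[0],400:400+c2.shape[1]]=c2
W[310:310+c3.shape[0],400:400+c3.shape[1]]=c3
cv2.imwrite("pics/crop.png",W)
# white-grey block
for nm,im in(("scene",a),("top",b)):
  for c in blobs(im,(5,150,120),(18,255,255),15):
    M=cv2.moments(c);print(nm,"orange",M["m10"]/M["m00"],M["m01"]/M["m00"],M["m00"])
  for c in blobs(im,(100,130,80),(125,255,255),15):
    print(nm,"blue",cv2.minAreaRect(c))
g=cv2.inRange(cv2.cvtColor(b,cv2.COLOR_BGR2HSV),(0,0,110),(180,60,255));g[:,:265]=0;g[:,355:]=0;g[:170]=0;g[245:]=0
pts=np.argwhere(g)[:,::-1].astype(np.float32)
r=cv2.minAreaRect(pts);print(r)
print([onz("top",p,75)[:2] for p in cv2.boxPoints(r)])
for n,uv,z in(("well",(328,201.5),75),("screw",(291,212),109),("head",(163,216),210)):print(n,onz("top",uv,z))
E
```

```text
scene orange 264.93891102257635 258.0504648074369 376.5
scene orange 424.93427230046944 238.7558685446009 35.5
scene orange 360.4163372859025 156.2740447957839 126.5
scene orange 347.73262032085563 141.59982174688056 187.0
scene blue ((498.5, 350.4999694824219), (40.99999237060547, 24.999996185302734), 90.0)
scene blue ((506.36212158203125, 173.6551971435547), (14.312403678894043, 10.373208999633789), 23.198589324951172)
scene blue ((225.0, 177.5), (21.0, 14.0), 90.0)
scene blue ((29.72490692138672, 173.94236755371094), (66.43722534179688, 50.22671127319336), 7.431407928466797)
scene blue ((103.75154876708984, 90.03401947021484), (30.10527992248535, 3.7688357830047607), 87.39744567871094)
top orange 169.5909090909091 259.0833333333333 22.0
top orange 163.93023255813952 219.87596899224806 21.5
top orange 108.88522588522588 169.13186813186815 273.0
top orange 250.05787037037032 149.36574074074073 144.0
top orange 489.2813477737665 88.27003610108304 692.5
top orange 36.13640894204756 83.71194646162608 1170.5
top blue ((458.5323486328125, 361.1637268066406), (47.47607421875, 4.105783462524414), 70.70995330810547)
top blue ((290.5, 214.0), (12.0, 13.0), 90.0)
top blue ((490.4939270019531, 226.05487060546875), (46.270816802978516, 46.16038131713867), 6.34019136428833)
top blue ((46.0, 93.0), (28.0, 74.0), 90.0)
((309.15435791015625, 208.02586364746094), (36.693878173828125, 70.92528533935547), 70.46334838867188)
[array([561.61, -40.87]), array([ 630.54, -225.7 ]), array([ 534.26, -258.34]), array([466.57, -75.34])]
well [ 566.73 -201.84   75.  ]
screw [531.89 -98.01 109.  ]
head [504.87 225.92 210.  ]
```

View pics/crop.png

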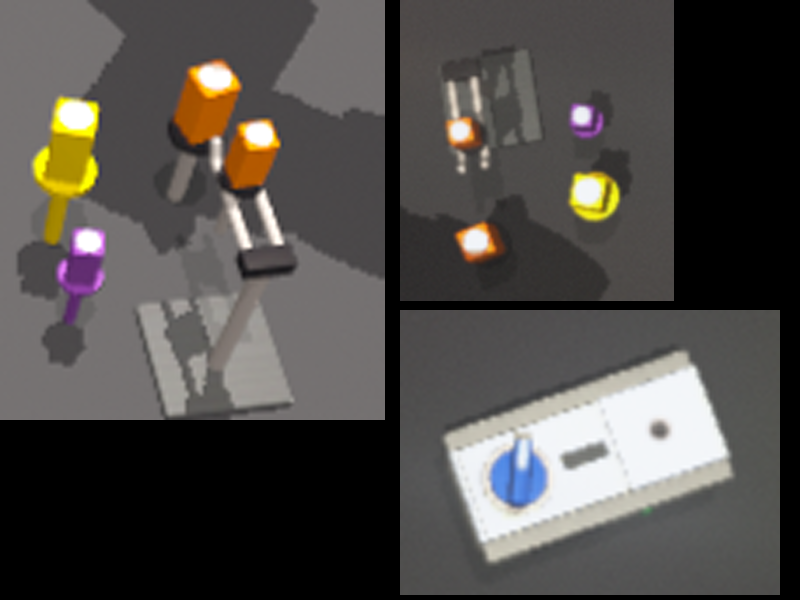

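Crop check: A, at scene (364,148) / top (162,218), is clearly the smaller orange probe, and its flange rests on the fork prongs. B is larger and free-standing, so A is the one. The well is at top (328.2,201.3). The screw disc is at (291.3,213.9), with the stripe pointing up in the image.

```bash
cat >> h.py <<'E'
def shift(target,yaw=None,s=None):
    s=s or sense();Rt=R.from_euler("xyz",s["eef_rot"])
    d=Rt.inv().apply(np.array(target)-s["tool_pos"])/1000
    # tool z down: world yaw change is minus the twist
    tw=0 if yaw is None else -((yaw-s["eef_rot"][2]+np.pi)%(2*np.pi)-np.pi)
    print("pos",s["tool_pos"],"rot",s["eef_rot"],"t",s["clock"],"shift m",np.round(d,4),"twist",round(tw,3),"steps8",np.round(d/8,4))
E
python3 - <<'E'
from h import *
print("A top",two((364,148.3),(161.9,217.9)))
print("B top",two((290+214/3.5,110+78/3.5),(140+77/2.736,170+241/2.736)))
print("Yel",two((290+75/3.5,110+116/3.5),(140+187/2.736,170+190/2.736)))
A=onz("top",(161.9,217.9),210);print(A)
f=lambda x,y:np.array((140+(x-400)/2.736,170+y/2.736))
for p,q in(((450,85),(461,168)),((474,85),(485,165))):
  d=onz("top",f(*p),160)-onz("top",f(*q),165);print("forkyaw",np.arctan2(d[1],d[0]))
w=onz("top",(328.2,201.3),75);s=onz("top",(291.3,213.9),89);d=s-w;print("well",w,"screw",s,np.hypot(*d[:2]),"block +y dir",np.arctan2(d[1],d[0]))
e=onz("top",(260+122/3.8,170+127/3.8),121);print("bar stripe dir",np.arctan2(*(e-s)[[1,0]]))
shift([A[0],A[1],300],1.70)
E
```

```text
A top (array([500.24, 229.26, 209.7 ]), np.float64(1.47289786853423))
B top (array([403.01, 220.48, 153.32]), np.float64(2.262199139713501))
Yel (array([451.55, 116.42, 161.7 ]), np.float64(0.004582837700325793))
[500.08 228.46 210.  ]
forkyaw 0.1852930117866584
forkyaw 0.186714034967145
well [ 567.29 -202.4    75.  ] screw [ 529.23 -100.02   89.  ] 109.22073259634 block +y dir 1.9267731445257112
bar stripe dir -0.005903396689784219
pos [290.58 581.   205.54] rot [-3.14  0.    1.11] t 0.1 shift m [-0.22  0.35 -0.09] twist -0.593 steps8 [-0.03  0.04 -0.01]
```

>>> move_arm(rows=[[[-0.02,0.03,-0.04,-0.05],[-0.05,0.08,-0.08,-0.12],[-0.085,0.13,-0.095,-0.22],[-0.12,0.185,-0.095,-0.33],[-0.155,0.24,-0.095,-0.44],[-0.19,0.3,-0.095,-0.55],[-0.21,0.335,-0.095,-0.6],[-0.22,0.35,-0.095,-0.62]]], fingers=1, force=40)

```text
clock: 1.1
tool_pos: [506.8, 225.1, 300.9]
eef_rot: [-3.141, 0.001, 1.725]
wrist_force: [0.1, 1.6, -0.0]
width: 85.3
```

```bash
cat >> h.py <<'E'
np.set_printoptions(precision=4,suppress=True)
def pix(p,s):
    m=camera_model("wrist");K=m["intrinsics"];T=m["mount"]
    q=R.from_euler("xyz",s["eef_rot"]).inv().apply(np.array(p)-s["tool_pos"]);c=T[:3,:3].T@(q-T[:3,3])
    r=np.arctan2(np.hypot(c[0],c[1]),c[2]);return K[:2,2]+K[0,0]*r*c[:2]/np.hypot(c[0],c[1])
E
python3 - <<'E'
from h import *
s=sense();im=camera("wrist");cv2.imwrite("pics/w1.png",im)
shift([500,229,300],1.73,s)
print(pix([500.2,229,210],s),pix([500,229,160],s),s["joint_pos"])
for c in blobs(im,(5,150,100),(18,255,255),30):print(cv2.minAreaRect(c))
E
```

```text
pos [506.7637 225.071  300.8751] rot [-3.1414  0.0006  1.7253] t 1.1 shift m [ 0.0049 -0.0061  0.0009] twist -0.005 steps8 [ 0.0006 -0.0008  0.0001]
[263.9382 183.9973] [263.2569 170.5048] [ 0.3637  0.2598  1.6946 -0.0006  1.1874 -1.3614]
((392.8599548339844, 368.0199890136719), (20.647518157958984, 46.38621139526367), 81.8698959350586)
((117.49526977539062, 265.4605712890625), (34.82266616821289, 29.430770874023438), 38.1572265625)
((263.5, 178.5), (33.0, 25.0), 90.0)
((270.1764831542969, 78.70588684082031), (29.589345932006836, 30.074417114257812), 75.96376037597656)
```

View pics/w1.png

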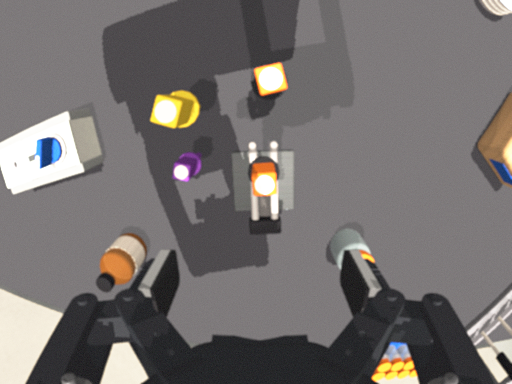

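>>> move_arm(rows=[[[0.002,-0.005,0,0],[0.002,-0.005,0.01,0],[0.002,-0.005,0.03,0],[0.002,-0.005,0.05,0],[0.002,-0.005,0.07,0],[0.002,-0.005,0.085,0],[0.002,-0.005,0.085,0],[0.002,-0.005,0.085,0]]])

```text
clock: 2.15
tool_pos: [500.3, 229.6, 216.6]
eef_rot: [3.141, -0.0, 1.727]
wrist_force: [-0.1, 0.4, -0.9]
width: 85.3
```

Run:
```python
from h import *
s=sense();shift([500.2,229,181],1.727,s)
im=camera("wrist");cv2.imwrite("pics/w2.png",im)
print(pix([500.2,229,210],s),pix(s["tool_pos"],s))
for c in blobs(im,(5,150,100),(18,255,255),60):print(cv2.minAreaRect(c))
```

```text
pos [500.3208 229.5912 216.5874] rot [ 3.1409 -0.0002  1.7274] t 2.15 shift m [-0.0006 -0.0002  0.0356] twist 0.0 steps8 [-0.0001 -0.      0.0044]
[257.3645 229.6477] [258.2177 234.4548]
((94.24459838867188, 289.42596435546875), (37.85390853881836, 20.721752166748047), 11.768289566040039)
((256.5, 218.5), (51.0, 33.0), 90.0)
((267.0882568359375, 78.35294342041016), (39.53330612182617, 40.26091003417969), 75.96376037597656)
```

View pics/w2.png

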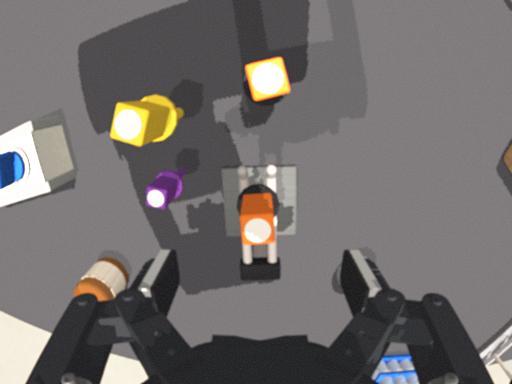

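The head top sits at (257,229), which is within a pixel of the prediction (257,230) and centred between the fingers. I'll descend and grip.

>>> move_arm(rows=[[[0,0,0.006,0],[0,0,0.014,0],[0,0,0.022,0],[0,0,0.03,0],[0,0,0.035,0],[0,0,0.035,0],[0,0,0.035,0],[0,0,0.035,0]]])

```text
clock: 3.2
tool_pos: [500.3, 229.3, 181.4]
eef_rot: [3.141, -0.0, 1.727]
wrist_force: [0.6, -0.8, -0.2]
width: 85.2
```

>>> move_arm(rows=[[[0,0,0,0],[0,0,0,0],[0,0,0,0],[0,0,0,0],[0,0,0,0],[0,0,0,0],[0,0,0,0],[0,0,0,0]]], fingers=0, force=40)

```text
clock: 4.2
tool_pos: [500.2, 229.2, 181.2]
eef_rot: [3.141, -0.0, 1.727]
wrist_force: [0.3, -0.4, 5.7]
width: 20.3
```

>>> move_arm(rows=[[[0,0,-0.005,0],[0,0,-0.015,0],[0,0,-0.03,0],[0,0,-0.05,0],[0,0,-0.07,0],[0,0,-0.09,0],[0,0,-0.1,0],[0,0,-0.1,0]]])

```text
clock: 5.2
tool_pos: [500.4, 229.3, 281.9]
eef_rot: [3.14, -0.0, 1.727]
wrist_force: [-0.3, 1.2, -0.8]
width: 20.0
```

Run:
```python
from h import *
s=sense();shift([567.3,-202.4,281],None,s);print(s["width"],s["wrist_force"],s["joint_pos"])
cv2.imwrite("pics/w3.png",np.hstack([camera("wrist")[100:350,120:400],camera("scene")[60:310,200:480]]))
```

```text
pos [500.4385 229.3289 281.9078] rot [ 3.1402 -0.0003  1.727 ] t 5.2 shift m [-0.4369 -0.0011  0.0008] twist 0 steps8 [-0.0546 -0.0001  0.0001]
20.002697141154247 [-0.2877  1.186  -0.7752] [ 0.3746  0.2677  1.7316  0.      1.1409 -1.3524]
```

View pics/w3.png

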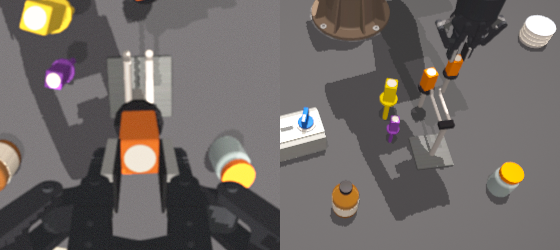

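The probe is gripped and lifted: the fork slot at (138,80) in the left crop is empty, and the orange head is upright between the pads. Next I'll carry it over to the block.

>>> move_arm(rows=[[[-0.01,0,0,0],[-0.03,0,0,0],[-0.065,0,0,0],[-0.105,0,0,0],[-0.145,0,0,0],[-0.185,0,0,0],[-0.225,0,0,0],[-0.265,0,0,0]]])

```text
clock: 6.3
tool_pos: [540.9, -35.2, 280.9]
eef_rot: [-3.141, 0.0, 1.726]
wrist_force: [0.5, -0.2, 0.3]
width: 20.1
```

>>> move_arm(rows=[[[-0.04,0,0,0],[-0.08,0,0,0],[-0.115,0,0,0],[-0.145,0,0,0],[-0.165,0,0,0],[-0.172,0,0,0],[-0.172,0,0,0],[-0.172,0,0,0]]])

```text
clock: 7.3
tool_pos: [567.9, -201.6, 281.1]
eef_rot: [-3.141, -0.0, 1.728]
wrist_force: [-0.4, 0.6, 0.0]
width: 20.4
```

Run:
```python
from h import *
s=sense();shift([567.3,-202.4,170],None,s);print(s["width"],s["wrist_force"],s["joint_pos"])
```

```text
pos [ 567.9373 -201.6194  281.1056] rot [-3.1414 -0.0003  1.7276] t 7.3 shift m [-0.0007 -0.0007  0.1111] twist 0 steps8 [-0.0001 -0.0001  0.0139]
20.403776700358822 [-0.4219  0.64    0.0349] [-0.3915  0.348   1.6165  0.0002  1.1774 -2.1193]
```

>>> move_arm(rows=[[[-0.001,-0.001,0.01,0],[-0.001,-0.001,0.03,0],[-0.001,-0.001,0.055,0],[-0.001,-0.001,0.08,0],[-0.001,-0.001,0.1,0],[-0.001,-0.001,0.108,0],[-0.001,-0.001,0.108,0],[-0.001,-0.001,0.108,0]]])

```text
clock: 8.3
tool_pos: [567.7, -203.7, 173.8]
eef_rot: [3.141, 0.001, 1.727]
wrist_force: [-0.7, 0.1, -0.8]
width: 20.0
```

Run:
```python
from h import *
s=sense();shift([567.3,-202.4,170],None,s);print(s["width"],s["wrist_force"])
w=camera("wrist");sc=camera("scene");tp=camera("top")
cv2.imwrite("pics/w4_raw.png",w)
a=cv2.resize(w[100:300,160:360],(400,400),interpolation=cv2.INTER_CUBIC)
b=cv2.resize(sc[140:240,150:250],(400,400),interpolation=cv2.INTER_CUBIC)
cv2.imwrite("pics/w4.png",np.hstack([a,b]))
print("well px",pix([567.3,-202.4,75],s),"tip px",pix(s["tool_pos"]-[0,0,86],s))
```

```text
pos [ 567.7203 -203.7017  173.8491] rot [3.1406 0.0006 1.7272] t 8.3 shift m [ 0.0014 -0.0002  0.0038] twist 0 steps8 [ 0.0002 -0.      0.0005]
20.01225151582166 [-0.6691  0.1368 -0.8419]
well px [260.0008 187.2731] tip px [258.5256 191.7458]
```

View pics/w4.png

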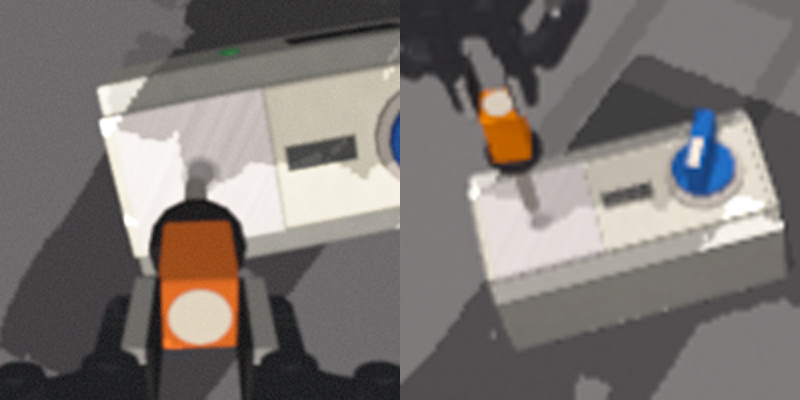

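The stem tip, at crop (198,190), sits just over the well mouth, at crop (200,167) i.e. wrist px (260,184). It agrees with the prediction to about 1.5 mm. I'll nudge x by 1 mm and lower slowly.

>>> move_arm(rows=[[[0.001,0,0.0,0],[0.001,0,0.003,0],[0.001,0,0.007,0],[0.001,0,0.012,0],[0.001,0,0.018,0],[0.001,0,0.024,0],[0.001,0,0.03,0],[0.001,0,0.03,0]]])

```text
clock: 9.45
tool_pos: [566.8, -202.5, 142.5]
eef_rot: [-3.141, -0.001, 1.727]
wrist_force: [-0.7, 0.1, -1.5]
width: 20.3
```

Run:
```python
from h import *
s=sense();shift([567.3,-202.4,96.2],None,s);print(s["width"],s["wrist_force"],s["moment"])
```

```text
pos [ 566.7832 -202.4919  142.505 ] rot [-3.1408 -0.0005  1.727 ] t 9.45 shift m [-0.      0.0006  0.0463] twist 0 steps8 [-0.      0.0001  0.0058]
20.252685655728005 [-0.6702  0.0755 -1.5423] [-0.0048 -0.0085  0.068 ]
```

Tip is about 18 mm into the well with no resistance. I'll continue down.

>>> move_arm(rows=[[[0,0,0.005,0],[0,0,0.012,0],[0,0,0.02,0],[0,0,0.028,0],[0,0,0.035,0],[0,0,0.04,0],[0,0,0.043,0],[0,0,0.043,0]]])

```text
clock: 10.45
tool_pos: [567.1, -202.6, 100.0]
eef_rot: [-3.141, -0.0, 1.727]
wrist_force: [-0.9, 0.2, 0.2]
width: 19.9
```

>>> move_arm(rows=[[[0,0,0.001,0],[0,0,0.002,0],[0,0,0.003,0],[0,0,0.004,0],[0,0,0.004,0],[0,0,0.004,0],[0,0,0.004,0],[0,0,0.004,0]]])

```text
clock: 11.45
tool_pos: [567.3, -202.8, 96.3]
eef_rot: [3.141, 0.0, 1.727]
wrist_force: [-0.3, -0.0, 5.5]
width: 20.3
```

Contact at the expected height, with 5.5 N up. Releasing.

>>> move_arm(rows=[[[0,0,0.0005,0],[0,0,0,0],[0,0,0,0],[0,0,0,0],[0,0,0,0],[0,0,0,0],[0,0,0,0],[0,0,0,0]]], fingers=0.7)

```text
clock: 12.45
tool_pos: [567.1, -202.6, 96.1]
eef_rot: [3.142, 0.0, 1.727]
wrist_force: [-0.8, 0.5, -0.7]
width: 59.9
```

>>> move_arm(rows=[[[0,0,-0.01,0],[0,0,-0.03,0],[0,0,-0.055,0],[0,0,-0.08,0],[0,0,-0.105,0],[0,0,-0.115,0],[0,0,-0.12,0],[0,0,-0.12,0]]])

```text
clock: 13.45
tool_pos: [566.9, -202.5, 215.8]
eef_rot: [-3.141, -0.0, 1.727]
wrist_force: [-0.7, 1.4, 0.3]
width: 59.8
```

Run:
```python
from h import *
s=sense();w=camera("wrist");cv2.imwrite("pics/w5.png",w)
print(s["width"],s["wrist_force"],s["joint_pos"])
print("head px",pix([567.3,-202.4,125],s),"screw grip top",pix([529.2,-100,121],s),pix([529.2,-100,89],s))
shift([529.5,-99.5,200],1.565,s)
```

```text
59.78579636080156 [-0.7416  1.3566  0.2568] [-0.3935  0.4038  1.6993  0.      1.039  -2.1205]
head px [258.5441 190.6786] screw grip top [371.4484 167.6932] [360.7539 160.5488]
pos [ 566.9079 -202.5455  215.762 ] rot [-3.1412 -0.0003  1.7269] t 13.45 shift m [ 0.1076 -0.0209  0.0158] twist 0.162 steps8 [ 0.0135 -0.0026  0.002 ]
```

View pics/w5.png

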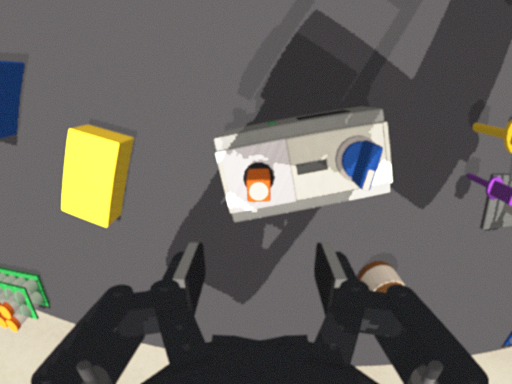

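The probe's head top is at (258.5,190.5) and the prediction for home is (258.5,190.7), so it is seated and released. The thumbscrew is at about (365,165), with the stripe pointing down and slightly left. I'll move above it and measure the bar.

>>> move_arm(rows=[[[0.008,-0.002,0,0.02],[0.025,-0.006,0,0.07],[0.045,-0.01,0,0.12],[0.065,-0.014,0,0.18],[0.085,-0.018,0,0.24],[0.1,-0.02,0,0.28],[0.107,-0.021,0,0.3],[0.107,-0.021,0,0.3]]])

```text
clock: 14.5
tool_pos: [529.5, -99.8, 215.9]
eef_rot: [-3.141, 0.0, 1.428]
wrist_force: [0.8, 0.6, 0.5]
width: 59.8
```

Run:
```python
from h import *
s=sense();w=camera("wrist")
print("screw top",pix([529.2,-100,121],s),s["joint_pos"])
shift([529.5,-99.5,94],1.42,s)
u,v=pix([529.2,-100,121],s).astype(int);x0,y0=u-60,v-60
hsv=cv2.cvtColor(w,cv2.COLOR_BGR2HSV)
white=cv2.inRange(hsv,(0,0,150),(180,70,255))
c=max(blobs(w,(95,120,40),(130,255,255),50),key=lambda c:-np.hypot(*(np.mean(c[:,0],0)-[u,v])))
print("blue",cv2.minAreaRect(c))
cv2.imwrite("pics/w6.png",cv2.resize(w[y0:y0+120,x0:x0+120],(600,600),interpolation=cv2.INTER_CUBIC));print(x0,y0)
```

```text
screw top [258.4931 188.7668] [-0.2426  0.3148  1.8397 -0.      0.9874 -1.6703]
pos [529.5472 -99.8258 215.9439] rot [-3.1413  0.      1.4277] t 14.5 shift m [ 0.0003 -0.0001  0.1219] twist 0.008 steps8 [ 0.     -0.      0.0152]
blue ((257.3423156738281, 182.51153564453125), (37.615074157714844, 47.14632034301758), 25.559967041015625)
198 128
```

View pics/w6.png

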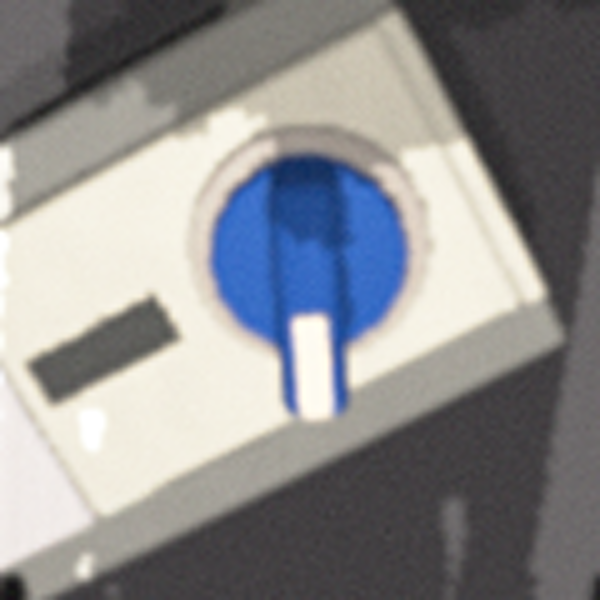

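The bar is nearly aligned with the tool's y axis, tilted about +0.05 rad. The stripe runs from crop (309,315) to (318,418), and the axis agrees with the prediction to within 1 px. I'll descend and grip.

>>> move_arm(rows=[[[0,0,0.01,-0.02],[0,0,0.03,-0.05],[0,0,0.055,-0.05],[0,0,0.08,-0.05],[0,0,0.1,-0.05],[0,0,0.113,-0.05],[0,0,0.121,-0.05],[0,0,0.121,-0.05]]])

```text
clock: 15.55
tool_pos: [529.6, -100.3, 94.8]
eef_rot: [-3.141, -0.0, 1.477]
wrist_force: [0.6, -0.7, 0.5]
width: 60.0
```

>>> move_arm(rows=[[[0,0,0,0],[0,0,0,0],[0,0,0,0],[0,0,0,0],[0,0,0,0],[0,0,0,0],[0,0,0,0],[0,0,0,0]]], fingers=0, force=40)

```text
clock: 16.55
tool_pos: [530.4, -100.3, 95.8]
eef_rot: [3.14, 0.0, 1.477]
wrist_force: [0.5, 0.6, 7.2]
width: 0.2
```

Run:
```python
from h import *
s=sense();shift([529.5,-99.5,94],1.927-1.571,s);print(s["width"],s["wrist_force"],s["moment"],s["joint_pos"])
```

```text
pos [ 530.4141 -100.3164   95.8025] rot [3.14   0.0002 1.477 ] t 16.55 shift m [ 0.0007 -0.001   0.0018] twist 1.121 steps8 [ 0.0001 -0.0001  0.0002]
0.2301689529166776 [0.4963 0.5817 7.1547] [ 0.0727 -0.0264 -0.0074] [-0.2431  0.4708  1.9544  0.0001  0.7148 -1.7202]
```

The width reads 0.2 mm, but the bar is 13 mm thick, so the fingers have missed it or something moved. I'll look.

Run:
```python
from h import *
w=camera("wrist");sc=camera("scene");tp=camera("top");s=sense()
print(s["width"],s["wrist_force"],pix(s["tool_pos"],s),pix([529.5,-99.8,109],s))
a=cv2.resize(w[100:300,160:360],(400,400),interpolation=cv2.INTER_CUBIC)
b=cv2.resize(sc[130:230,160:260],(400,400),interpolation=cv2.INTER_CUBIC)
cv2.imwrite("pics/w7.png",np.hstack([a,b]))
```

```text
-0.06077146614820669 [0.4664 1.1873 7.5755] [258.5041 234.7045] [259.1305 243.2474]
```

View pics/w7.png

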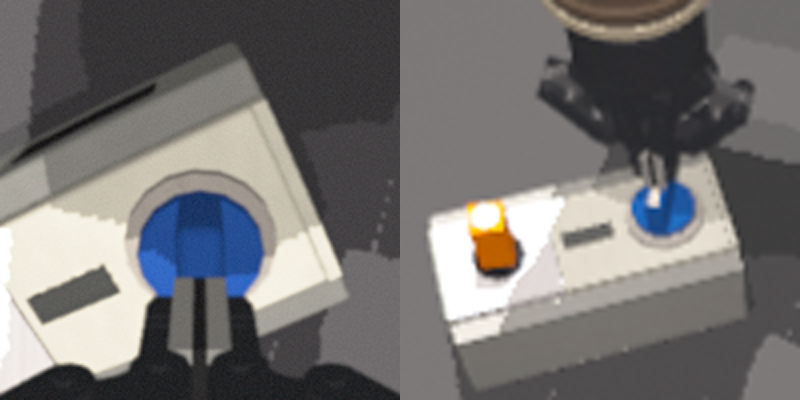

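From the picture (bar end at crop (200,232), pad tips at (183,278) and (217,278)), ray geometry puts the pad tips at about the bar-top height. That is roughly 25 mm above the nominal TCP. So the fingers shut on top of the bar, which explains the 7 N upward force. I'll reopen and go down in small, force-watched steps.

>>> move_arm(rows=[[[0,0,-0.005,0],[0,0,-0.005,0],[0,0,-0.005,0],[0,0,-0.005,0],[0,0,-0.005,0],[0,0,-0.005,0],[0,0,-0.005,0],[0,0,-0.005,0]]], fingers=0.45)

```text
clock: 17.7
tool_pos: [529.7, -100.2, 100.1]
eef_rot: [-3.142, -0.0, 1.477]
wrist_force: [0.4, -0.5, -0.4]
width: 38.4
```

>>> move_arm(rows=[[[0,0,0.003,0],[0,0,0.006,0],[0,0,0.009,0],[0,0,0.011,0],[0,0,0.013,0],[0,0,0.015,0],[0,0,0.015,0],[0,0,0.015,0]]])

```text
clock: 18.7
tool_pos: [529.8, -100.2, 85.1]
eef_rot: [3.142, -0.0, 1.477]
wrist_force: [-0.9, 0.3, -0.4]
width: 38.2
```

Run:
```python
from h import *
s=sense();w=camera("wrist");cv2.imwrite("pics/w8.png",cv2.resize(w[150:310,170:350],None,fx=3,fy=3,interpolation=cv2.INTER_CUBIC))
print(s["tool_pos"],s["eef_rot"],s["wrist_force"],s["width"])
for nm,z in(("tip@0",0),("tip@25",25)):
  for y in(-11,11):print(nm,y,pix(s["tool_pos"]+R.from_euler("xyz",s["eef_rot"]).apply([19,y,-z]),s))
for y in(-23,23):print("bar top end",y,pix(np.array([529.5+y,-99.8,121]),s))
```

```text
[ 529.7821 -100.195    85.1457] [ 3.1415 -0.      1.477 ] [-0.8621  0.2551 -0.4041] 38.22085670367386
tip@0 -11 [289.4987 218.4483]
tip@0 11 [288.1271 249.8369]
tip@25 -11 [293.8832 236.7315]
tip@25 11 [291.9303 271.0628]
bar top end -23 [254.6054 224.4847]
bar top end 23 [263.0214 299.0997]
```

View pics/w8.png

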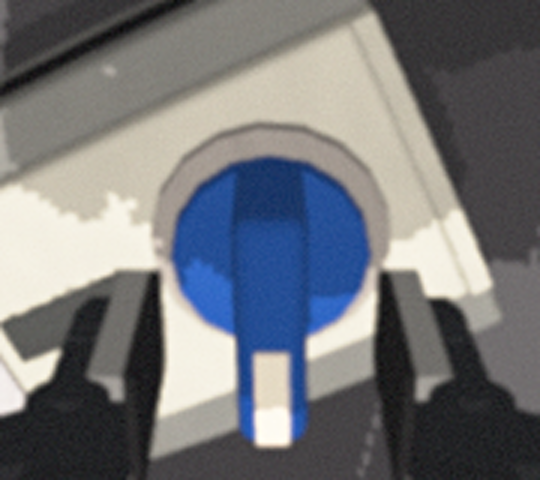

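Camera and bar agree: the bar top's ends are at crop rows 220 and 445, as predicted. The pad tips at row 270 fit an end about 27 mm behind the nominal TCP, and there was no contact at TCP z=85. I'll go 12 mm lower and then close.

>>> move_arm(rows=[[[0,0,0.002,0],[0,0,0.004,0],[0,0,0.006,0],[0,0,0.008,0],[0,0,0.01,0],[0,0,0.012,0],[0,0,0.012,0],[0,0,0.012,0]]])

```text
clock: 19.75
tool_pos: [529.8, -100.2, 73.1]
eef_rot: [3.142, -0.0, 1.477]
wrist_force: [-0.1, 0.0, 0.0]
width: 38.2
```

>>> move_arm(rows=[[[0,0,0,0],[0,0,0,0],[0,0,0,0],[0,0,0,0],[0,0,0,0],[0,0,0,0],[0,0,0,0],[0,0,0,0]]], fingers=0, force=40)

```text
clock: 20.75
tool_pos: [529.8, -100.0, 73.3]
eef_rot: [3.141, -0.0, 1.477]
wrist_force: [-1.1, 4.5, 6.0]
width: 12.1
```

Gripped, with the width at 12.1 mm. Turning clockwise.

>>> move_arm(rows=[[[0,0,0,0.08],[0,0,0,0.2],[0,0,0,0.33],[0,0,0,0.46],[0,0,0,0.6],[0,0,0,0.75],[0,0,0,0.9],[0,0,0,1.0]]])

```text
clock: 21.75
tool_pos: [530.0, -99.7, 73.3]
eef_rot: [-3.141, -0.001, 0.473]
wrist_force: [1.3, 8.1, 5.3]
width: 12.1
```

>>> move_arm(rows=[[[0,0,0,0.03],[0,0,0,0.06],[0,0,0,0.09],[0,0,0,0.11],[0,0,0,0.13],[0,0,0,0.15],[0,0,0,0.15],[0,0,0,0.15]]])

```text
clock: 22.75
tool_pos: [530.1, -99.7, 73.3]
eef_rot: [-3.142, -0.001, 0.328]
wrist_force: [1.5, 9.1, 4.9]
width: 12.6
```

Run:
```python
from h import *
s=sense();shift([529.5,-99.8,73],0.356,s);print(s["width"],s["wrist_force"],s["moment"],s["joint_pos"])
```

```text
pos [530.0708 -99.7114  73.3121] rot [-3.1415 -0.0007  0.3276] t 22.75 shift m [-0.0006 -0.0001  0.0003] twist -0.028 steps8 [-0.0001 -0.      0.    ]
12.601320846878881 [1.4769 9.1114 4.9065] [ 1.4845 -0.2746  0.6978] [-0.2425  0.5051  1.97    0.0007  0.666  -0.5706]
```

>>> move_arm(rows=[[[0,0,0,0.02],[0,0,0,0.04],[0,0,0,0.06],[0,0,0,0.06],[0,0,0,0.06],[0,0,0,0.06],[0,0,0,0.06],[0,0,0,0.06]]])

```text
clock: 23.75
tool_pos: [530.1, -99.7, 73.4]
eef_rot: [3.141, -0.0, 0.269]
wrist_force: [1.7, 8.2, 6.1]
width: 11.9
```

Run:
```python
from h import *
s=sense();print(s["eef_rot"],s["width"],s["wrist_force"],s["moment"])
```

```text
[ 3.1414 -0.0005  0.269 ] 11.890764699781679 [1.6748 8.1637 6.0603] [ 1.5202 -0.16    1.8107]
```

The moment rose from 0.70 to 1.81 N m over 0.06 rad, so the stop is firmly reached. Extrapolating back puts it at tool yaw ≈ 0.365, against 0.356 expected from the block. Backing off to yaw ≈ 1.935.

>>> move_arm(rows=[[[0,0,0,-0.06],[0,0,0,-0.15],[0,0,0,-0.28],[0,0,0,-0.41],[0,0,0,-0.54],[0,0,0,-0.67],[0,0,0,-0.8],[0,0,0,-0.9]]])

```text
clock: 24.75
tool_pos: [529.8, -99.9, 73.3]
eef_rot: [-3.142, -0.0, 1.171]
wrist_force: [-0.1, 5.0, 5.4]
width: 12.0
```

>>> move_arm(rows=[[[0,0,0,-0.12],[0,0,0,-0.24],[0,0,0,-0.36],[0,0,0,-0.48],[0,0,0,-0.6],[0,0,0,-0.7],[0,0,0,-0.75],[0,0,0,-0.767]]])

```text
clock: 25.75
tool_pos: [529.9, -100.2, 73.3]
eef_rot: [3.141, 0.0, 1.935]
wrist_force: [-0.3, 1.4, 5.2]
width: 11.8
```

>>> move_arm(rows=[[[0,0,0,0],[0,0,0,0],[0,0,0,0],[0,0,0,0],[0,0,0,0],[0,0,0,0],[0,0,0,0],[0,0,0,0]]])

```text
clock: 26.75
tool_pos: [529.9, -100.2, 73.3]
eef_rot: [3.141, 0.0, 1.934]
wrist_force: [-0.5, 2.1, 5.1]
width: 12.1
```

Run:
```python
from h import *
s=sense();w=camera("wrist");sc=camera("scene")
print(s["eef_rot"],s["width"],s["wrist_force"],s["moment"],s["joint_vel"],s["clock"])
a=cv2.resize(w[100:300,130:330],(400,400),interpolation=cv2.INTER_CUBIC)
b=cv2.resize(sc[130:230,160:260],(400,400),interpolation=cv2.INTER_CUBIC)
cv2.imwrite("pics/w9.png",np.hstack([a,b]))
print("probe head top px",pix([567.3,-202.4,125],s),"flange",pix([567.3,-202.4,81],s))
```

```text
[3.1413 0.0002 1.9341] 12.129402373387851 [-0.4631  2.0703  5.0698] [0.3054 0.0708 0.016 ] [-0.0014  0.0021  0.0001 -0.0005 -0.0018 -0.0001] 26.75
probe head top px [ 60.3504 267.2376] flange [ 95.1848 233.513 ]
```

View pics/w9.png

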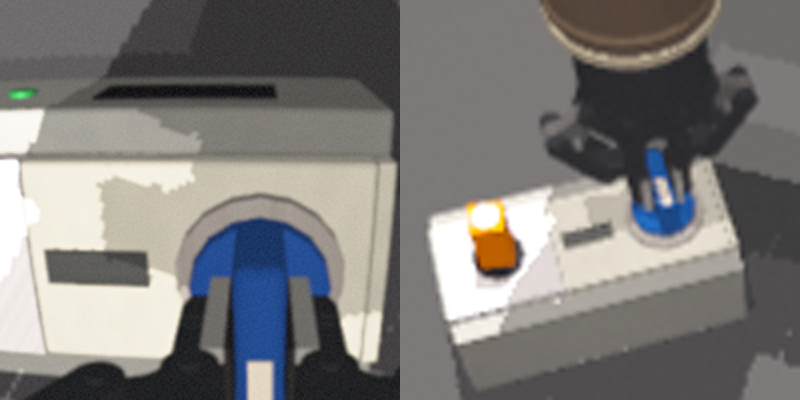

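The bar at crop (260,330) lies square across the block between the pads, with the stripe towards the block's +x. The probe stands home, untouched, at (495,240) in the scene half. I'll hand in.

```bash
python3 -c "
from plant import *
print(finish_job())"
```

```text
the job is handed in; nothing more can be done
None
```

The job is handed in at about 27 s on the clock. The probe is home in the well and released, and the thumbscrew is a quarter turn back from its stop and still gripped. `finish_job()` gives no verdict, so this rests on my own checks.

- **Probe:** I took the smaller orange probe off the fork and lowered it until the flange met the block (5.5 N upward, at the expected height). After release, its head top appeared within a pixel of the predicted home position, and the last picture shows it still upright and untouched.
- **Thumbscrew:** I turned it clockwise until the moment climbed to 1.8 N m, which put the stop at tool yaw about 0.365 (0.356 expected from the block). I then backed off 1.57 rad to yaw 1.934. The last readings were width 12.1 mm with 40 N commanded, moment near 0.02 N m and the arm still. The last picture shows the stripe along the block's +x.
- **Failed check:** my first grip on the screw shut on top of the bar (width read 0.2 mm, about 7 N upward). The finger ends appear to sit about 27 mm behind the stated TCP. I reopened, went about 22 mm lower and gripped again. This also means the probe was probably held only by the top few millimetres of its head, though it did not slip.
- **Bystanders:** I planned the moves clear of the bottle, jar and tip box and felt no unexpected contact. I did not re-measure their positions at the end.

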